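# Wind the tuning drive to its stop and home with the crank key

### The job

Run the tuning drive through its travel with the brass crank key: take the key from the tool block, push it fully home in the keyhole on the bridge of the test chassis without forcing it, and turn it clockwise (seen from above) until the drive comes up against its far stop. Let it rest there lightly for a moment, then wind it back all the way home. Draw the key out again without tearing at it, stand it fully down in its slot in the tool block and let go; turn the drive with the key alone and leave the other things on the bench where they are.

Things in the scene. Friction and masses are not known exactly. Their poses are not given: they have to be found in the camera images.
- key_bow (a point): Centre of the bow of the loose brass crank key. Bow: upright flat bar 34 (key x) x 10 (key y) x 28 mm high. Below it a round stem 7 mm, a collar 26 mm across and 5 mm thick with its underside 40 mm below this point, and under the collar a blade 22 (x) x 6 (y) x 10 mm whose foot is 62 mm below this point. The key is the same turned by half a turn. About 0.1 kg. z up the stem.
- keyhole (a point): Keyhole: centre of a slot 24 (x) x 8 (y) mm, at the upper face of the brass bridge strap (104 x 34 x 6 mm, 89 mm above the bench). The blade goes down through it into the hub of the drive wheel (8 mm below), which has the same slot; the key is fully home when its collar rests on the strap (bow centre 40 mm above this point). Off its home angle the blade is caught under the strap and the key cannot come out.
- block_slot (a point): Slot in the wooden tool block (120 x 60 x 42 mm, slot off its middle, three trimming tools standing at its other end, 55 mm away and up to 36 mm above it) where the key stands at first and belongs afterwards: centre of the mouth, on the block's top. 26 (x) x 10 (y) mm, 30 mm deep; the key's collar rests on the block (bow centre 40 mm above this point).
- chassis: Test chassis, fixed to the bench: aluminium pan 192 (x) x 215 (y) mm, deck 60 mm high, reaching from -62 to +130 mm in its x and from -150 to +65 mm in its y. Origin on the bench right under the keyhole, z up. The drum dial (up to 122 mm above the bench) begins 66 mm from the keyhole in -y; coil cans and transformer (up to 107 mm) stand 80 mm and more from it in +x.
- drive_wheel: Brass crown wheel, 66 mm across, lying on the deck under the bridge; origin on its axis, which is the keyhole's. The key turns it clockwise from home; it drags with about 0.05 N m and stays where it is left. The blade has about 0.09 rad of play in the hub to either side. A steel dog on its rim runs, 39 mm from the axis, between a hard home post and the far stop.
- stop_quadrant: Dark steel arc on the deck round the wheel, with the fixed home post and the far stop, a post with a rubber buffer, which was clamped anywhere that lets the wheel turn 0.65 to 1.3 rad from home: where is not known beforehand. Origin on the wheel's axis. The buffer gives 1.9 mm for 10 N at the dog (0.05 rad for 0.4 N m at the key); over 12 N (0.5 N m at the key) would shift the stop.
- dial_drum (a joint): Angle of the ivory drum dial (72 mm across, 46 mm wide), geared to the wheel: 0 at home, growing 2.22 rad for each radian that the wheel is wound clockwise.
- valve: Radio valve with a silver top, upright on its black base, 37 mm across, 78 mm high, glass; origin under its base. A bystander.
- tuning_knob: Black bakelite tuning knob lying face up, 40 mm across, 20 mm high; origin under its middle. A bystander.
- pointer_carrier: Mahogany dial pointer carrier, a bar 110 (x) x 24 x 19 mm with brass guides; origin under its middle. A bystander.
- spring_clamp: Heavy steel spring clamp lying flat, about 115 (x) x 75 x 24 mm; origin under its pivot. A bystander.

How it is judged:
By the outcome, as a careful person would: the job done as asked, in the order asked, and still so for the second after the job is handed in, with the robot touching nothing.
It also fails if it takes over 66 s, if anything falls off the work surface, if the arm or the gripper's body presses on something with over 40 N, if the wrist force passes 120 N, or if a joint passes its speed limit or range.

### The arm

A 6-joint arm with a two-finger parallel gripper is mounted at the origin on the work surface. World frame = base frame: x ahead of the robot, y to its left, z up, the work surface at z = 0. Lengths are in m, angles in rad, forces in N, time in s.
With the tool pointing down it reaches from about 0.275 to 0.85 m from the base axis. Payload 19 kg.
Tool frame: the origin (TCP) lies at the very end of the fingers, on their centre line; the grasp point (between the pads) lies 19 mm behind it; y points along the fingers, x is the direction in which the jaws open and shut, and the axes are right-handed (so a half turn about y gives the same grasp; the last joint's range is limited). The gripper opens to 85 mm and grips with 20 to 120 N. Pads are 22 mm wide; open, the fingers measure 114 mm over their backs; the gripper's body (76 mm by 85 mm) begins 54 mm behind the grasp point. The pads swing forward as they close: fully open they stand 13 mm farther back than shut.
Start: joints at [-1.416, 0.15, 1.437, -0, 1.554, -0.134], TCP at [0.164, -0.551, 0.231] pointing down, gripper open.
Joint ranges: [-2.8, 2.8], [-0.68, 2.1], [0.12, 2.68], [-1.39, 4.53], [0.16, 2.79], [-2.81, 2.81]. Speed limits (rad/s): [1.89, 1.89, 2.22, 3.01, 3.01, 3.01].

### API

Orientations are given as [roll, pitch, yaw] about the fixed x, y, z axes, in that order (R = Rz(yaw) Ry(pitch) Rx(roll)).
In Python, from workcell import r, snapshot, ticket gives the robot as it stands.
- The arm moves only by the tool apply_moves, never from a script. Its argument "rows" is a list that holds one entry, the list of rows, each a list of 5 numbers: the closure in counts, from 0 (fully open) to 255 (shut), then the shift along the tool's x, y, z in m, then the turn about the tool's y in rad. In form: [[[hand, tx, ty, tz, spin], ...]]. A call has 1 to 12 rows; each row shifts and turns the commanded pose from where the row before left it, along the tool's axes as they then stand; what a row does not reach is not made up. A row lasts 1/12 s, in which the tool goes at most 41.7 mm and 7.16 degrees, less where a joint would pass 70% of its speed; a pose out of reach is approached as far as the arm can. A call with a gripper value outside its range is refused whole. The fingers move at their own pace and stop on an object; "grip_force" is the grip in N (left out, the last holds). Time passes only in rows, so rows that do not move let the fingers close. It gives the time, the measured TCP pose, the force and the opening at its end, in the units of the state.
- r.read_state(): the state, without advancing time (a new reading comes with each control period).
- snapshot(name): name is "scene" or "top"; returns a dict with "frame" (400x640x3 uint8, red, green, blue), "fx", "fy", "cx", "cy" (pixels), "k1" (the pictures are not rectified: a ray, as slopes to the right and down, at radius r is drawn at 1 + k1 r^2 times it, then the intrinsics apply), "R" (3x3) and "t" (3): a world point X has camera coordinates R X + t. Camera axes: x right, y down, z forward; pixel columns grow to the right and rows downward; lengths in m; the calibration is good to about 2 mm. A picture is of the moment at which its call begins. There is no depth.
- ticket.job_done(): hands the job in, once; it reports no verdict.
The state is a dict: "clock": time; "joint_positions": joint angles; "qd": joint speeds; "joint_torque": joint torques, N m; "position": TCP position; "tcp_rot": TCP orientation; "ft_force": force on the tool from outside, world axes, zero at the start; "wrist_torque": the same for the moment, N m; "grip_width": finger opening in m.
Only numpy, scipy, OpenCV 4.12 (cv2) and the standard library are available. Lean on these libraries where they do the work, as an engineer would, in place of code of your own. Each camera call takes 0.05 s, during which the arm holds its last target. There are 200 camera calls.

## Working session

There is one attempt and no reset: what is moved stays moved. The work goes in short steps, Python scripts to look and compute and a tool call to move; the robot and the scene stay as the last step left them, time stands still between calls to the robot, and variables do not carry over. Pictures are saved under pics/ and viewed, about 8 in all and at most 12, crops included, and the job is handed in when it is done.

Besides the shell and the picture viewer there is one more tool, called after "Request:" by a JSON object that holds its "method" and its "body", one argument or row to a line. apply_moves: Moves the arm, as the interface text tells. Its arguments: {"type":"object","properties":{"rows":{"type":"array","items":{"type":"array","items":{"type":"array","items":{"type":"number"}}}},"grip_force":{"type":"number"}},"required":["rows"]}

```bash
ls; mkdir -p pics; python3 - <<'E'
from workcell import r,snapshot
import cv2
print(r.read_state())
for n in("scene","top"):
    s=snapshot(n); cv2.imwrite(f"pics/{n}0.png",s["frame"][:,:,::-1]); print(n,{k:v for k,v in s.items() if k!="frame"})
E
```

```text
pics
{'clock': 0.0, 'joint_positions': array([-1.41595970e+00,  1.50970679e-01,  1.43798747e+00,  1.79364526e-05,
        1.55382474e+00, -1.33976881e-01]), 'qd': array([ 0.00168   , -0.00104574, -0.00025137, -0.00041496, -0.00030913,
        0.00130892]), 'joint_torque': array([ 2.81340408e-04, -7.13034797e+01, -5.70879078e+01, -1.34996840e-04,
        8.83372268e-03,  3.39550536e-05]), 'position': array([ 0.16373086, -0.55094702,  0.23070588]), 'tcp_rot': array([-1.57061957e+00,  1.17717045e-03, -1.28198303e+00]), 'ft_force': array([ 0.83778463, -0.51426691,  0.15190802]), 'wrist_torque': array([ 0.03538467, -0.04615812,  0.02699014]), 'grip_width': 0.08536475393582765}
scene {'fx': 481.60990975738275, 'fy': 481.60990975738275, 'cx': 314.947242801887, 'cy': 197.55421029146797, 'k1': 0.01968110283611276, 'R': array([[-0.52580459,  0.85057707, -0.00694075],
       [ 0.4792289 ,  0.28948561, -0.82857573],
       [-0.70275827, -0.43899513, -0.55983398]]), 't': array([ 0.19400659, -0.19910507,  1.54022781])}
top {'fx': 418.20449037728, 'fy': 418.20449037728, 'cx': 309.64791575314246, 'cy': 205.29714922622776, 'k1': -0.05709328674165756, 'R': array([[-0.00919413, -0.99930818,  0.03603658],
       [-0.99425771,  0.00529336, -0.1068812 ],
       [ 0.1066165 , -0.03681233, -0.99361852]]), 't': array([0.09501124, 0.57007959, 0.86969718])}
```

View pics/scene0.png

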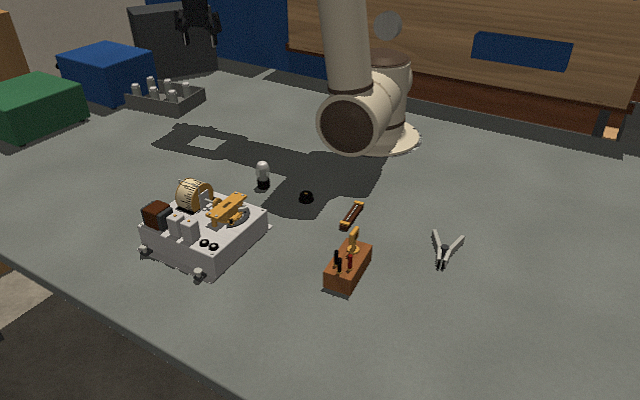

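View pics/top0.png

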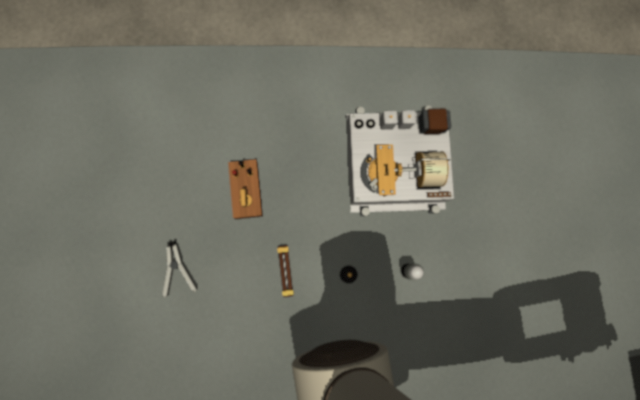

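The scene picture shows the chassis near (205,230) and the key in its block near (352,242). The top picture shows the keyhole near (387,170) and the key near (246,196). I'll zoom in on these with a composite.

```bash
cat > h.py <<'E'
import numpy as np,cv2
from workcell import r,snapshot
def ray(s,u,v):
    d=np.array([(u-s["cx"])/s["fx"],(v-s["cy"])/s["fy"]]);q=d.copy()
    for _ in range(20): q=d/(1+s["k1"]*(q@q))
    return -s["R"].T@s["t"], s["R"].T@np.array([*q,1])
def at_z(s,u,v,z):
    c,d=ray(s,u,v); return c+d*(z-c[2])/d[2]
def proj(s,X):
    p=s["R"]@np.asarray(X,float)+s["t"]; q=p[:2]/p[2]; q=q*(1+s["k1"]*(q@q))
    return np.array([s["fx"]*q[0]+s["cx"],s["fy"]*q[1]+s["cy"]])
def tri(s1,p1,s2,p2):
    c1,d1=ray(s1,*p1);c2,d2=ray(s2,*p2)
    a=np.linalg.lstsq(np.c_[d1,-d2],c2-c1,rcond=None)[0]
    return (c1+a[0]*d1+c2+a[1]*d2)/2, np.linalg.norm(c1+a[0]*d1-c2-a[1]*d2)
def crop(s,u,v,w,h,k):
    f=s["frame"][v:v+h,u:u+w,::-1]; return cv2.resize(f,None,fx=k,fy=k,interpolation=cv2.INTER_CUBIC)
E
python3 - <<'E'
from h import *
a=snapshot("top");b=snapshot("scene")
A=np.hstack([crop(a,350,132,80,60,5),crop(a,222,150,80,60,5)])
B=np.hstack([crop(b,180,175,80,60,5),crop(b,312,220,80,60,5)])
cv2.imwrite("pics/z1.png",cv2.convertScaleAbs(np.vstack([A,B]),alpha=1.3))
E
```

```text
(no output)
```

View pics/z1.png

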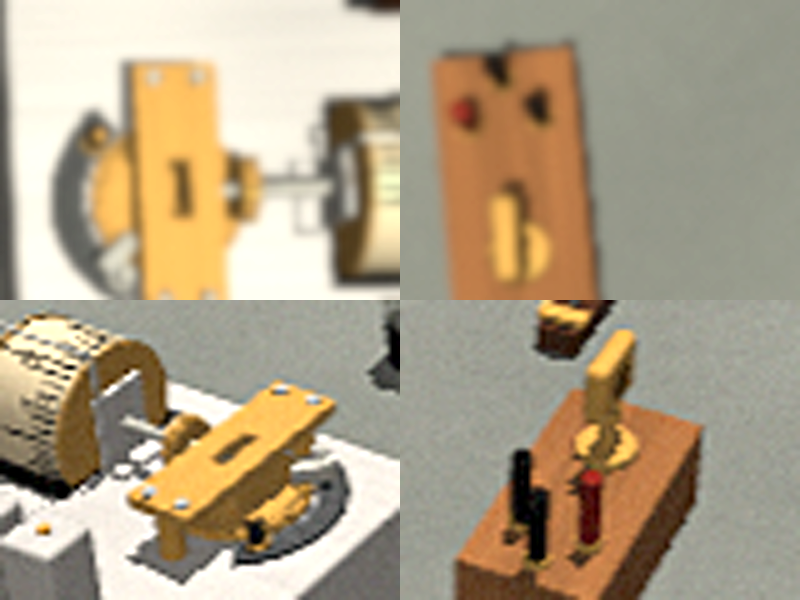

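The composite shows the keyhole at top ≈(386,169.5) and scene ≈(227.3,204.7). The bow top is at top ≈(243,197.5) and scene ≈(354,229). Next I'll fit both models at sub-pixel accuracy.

```bash
cat > fit.py <<'E'
from h import *
from scipy.optimize import minimize
def box(cx,cy,z0,z1,lx,ly,x,y,yaw):
    c,s=np.cos(yaw),np.sin(yaw)
    return [(x+c*a-s*b,y+s*a+c*b,z) for a in(cx-lx/2,cx+lx/2) for b in(cy-ly/2,cy+ly/2) for z in(z0,z1)]
def disc(x,y,z0,z1,rad):
    return [(x+rad*np.cos(t),y+rad*np.sin(t),z) for t in np.linspace(0,6.28,24) for z in(z0,z1)]
def keyparts(x,y,yaw,zb):
    return [box(0,0,zb-.014,zb+.014,.034,.010,x,y,yaw),disc(x,y,zb-.036,zb-.014,.0035),disc(x,y,zb-.040,zb-.035,.013)]
def render(s,parts,u,v,w,h,k=8):
    m=np.zeros((h*k,w*k),np.uint8)
    for P in parts:
        q=(np.array([proj(s,p) for p in P])-[u,v]+.5)*k
        cv2.fillConvexPoly(m,cv2.convexHull(np.round(q*16).astype(np.int32)),255,shift=4)
    return cv2.resize(m,(w,h),interpolation=cv2.INTER_AREA)/255.
def slotfit(s,z,uv,w=10):  # dark slot centroid in the strap/other
    u,v=int(uv[0])-w,int(uv[1])-w; g=s["frame"][v:v+2*w,u:u+2*w].mean(2)
    return g,u,v
E
python3 - <<'E'
from fit import *
S={n:snapshot(n) for n in("top","scene")}
for n,(u,v,w,h) in {"top":(228,185,40,28),"scene":(340,220,30,38)}.items():
    s=S[n]; f=s["frame"][v:v+h,u:u+w]; hsv=cv2.cvtColor(np.ascontiguousarray(f),cv2.COLOR_RGB2HSV)
    H=hsv[...,0].astype(int); print(n); 
    y=((H>=17)&(H<=30)&(hsv[...,1]>90)&(hsv[...,2]>60)).astype(float)
    for row in y: print("".join("#" if c else "." for c in row))
    def cost(p,ss=s): return ((render(s,keyparts(p[0],p[1],p[2],.082),u,v,w,h)-y)**2).sum()
    c0=at_z(s,*((243,197.5) if n=="top" else (354,229)),.096)
    best=min((minimize(cost,[c0[0],c0[1],a],method="Nelder-Mead",options=dict(initial_simplex=[[c0[0]+i,c0[1]+j,a+k] for i,j,k in((0,0,0),(.006,0,0),(0,.006,0),(0,0,.3))])) for a in(-.3,0,.3)),key=lambda o:o.fun)
    print("key",c0,best.x,best.fun)
# keyhole
P={}
for n,(u,v) in {"top":(386,169.5),"scene":(227.3,204.7)}.items():
    s=S[n]; w=7 if n=="top" else 6; u0,v0=round(u)-w,round(v)-w
    g=s["frame"][v0:v0+2*w+1,u0:u0+2*w+1].mean(2); d=np.clip(np.percentile(g,60)-25-g,0,None)
    lab=cv2.connectedComponents((d>0).astype(np.uint8),connectivity=4)[1]; 
    m=lab==lab[w,w]; d=d*m; yy,xx=np.mgrid[:g.shape[0],:g.shape[1]]
    P[n]=(u0+(d*xx).sum()/d.sum(),v0+(d*yy).sum()/d.sum()); print(n,lab[w,w],m.sum(),P[n],at_z(s,*P[n],.089),at_z(s,*P[n],.085))
print(tri(S["top"],P["top"],S["scene"],P["scene"]))
def sc(cx,cy,ou,ov): return (ou+cx/5-.4,ov+cy/5-.4)
for p in((131,62),(212,64)): print("strap top",at_z(S["top"],*sc(*p,350,132),.089))
for p in((130,497-300),(277,383-300),(337,402-300),(190,518-300)): print("strap scene",at_z(S["scene"],*sc(*p,180,175),.089))
for p in((433,62),(575,45)): print("block top",at_z(S["top"],*sc(p[0]-400,p[1],222,150),.042))
E
```

```text
top
........................................
........................................
........................................
........................................
.............####.......................
............######......................
............######......................
............######......................
............#######.....................
............########....................
.............#########..................
.............##########.................
............############................
............############................
............############................
............############................
............############................
.............###########................
.............##########.................
.............##########.................
..............########..................
........................................
........................................
........................................
........................................
........................................
..............................
[... 1488 characters left out ...]
286)) [ 0.63751751 -0.06378168  0.089     ] [ 0.63829844 -0.06468349  0.085     ]
scene 2 27 (np.float64(226.30696937100151), np.float64(204.29292872105532)) [ 0.6389614  -0.06359205  0.089     ] [ 0.63475651 -0.06774112  0.085     ]
(array([ 0.63788024, -0.06426065,  0.08803624]), np.float64(0.0006033260475651431))
strap top [ 0.69016781 -0.04399717  0.089     ]
strap top [ 0.68943135 -0.07764088  0.089     ]
strap scene [ 0.69032467 -0.07778737  0.089     ]
strap scene [ 0.58773379 -0.08113387  0.089     ]
strap scene [ 0.5858747 -0.0474939  0.089    ]
strap scene [ 0.68854437 -0.04544548  0.089     ]
block top [0.66308695 0.2642215  0.042     ]
block top [0.6702748  0.20382634 0.042     ]
```

The two cameras agree: key at about (0.5817, 0.2257) with yaw near 0.15, and keyhole at about (0.6378, -0.0638, 0.089). I'll refine the strap and block yaw and work out the first moves.

```bash
cat >> h.py <<'E'
def to_tool(dw):  # world shift -> tool axes, from present pose
    from scipy.spatial.transform import Rotation as Ro
    return Ro.from_euler("xyz",r.read_state()["tcp_rot"]).inv().apply(dw)
def plan(x,y,z,yaw=None):
    s=r.read_state(); d=np.array([x,y,z])-s["position"]
    dy=0 if yaw is None else (yaw-s["tcp_rot"][2]+np.pi)%(2*np.pi)-np.pi
    print("clk %.2f pos"%s["clock"],s["position"].round(4),"rot",s["tcp_rot"].round(4),"F",s["ft_force"].round(1),"T",s["wrist_torque"].round(3),"w %.4f"%s["grip_width"])
    print("  tool shift",to_tool(d).round(4),"spin %.4f"%-dy)
E
python3 - <<'E'
from h import *
from fit import box
s=snapshot("top"); g=cv2.GaussianBlur(s["frame"].astype(np.float32).mean(2),(0,0),.6)
def edge(P,Q,z,half=.006):  # refine a world edge P-Q (at z): max gradient across
    P=np.array(P);Q=np.array(Q);n=np.array([-(Q-P)[1],(Q-P)[0]]);n/=np.linalg.norm(n);out=[]
    for a in np.linspace(.12,.88,30):
        o=np.linspace(-half,half,61); c=P+a*(Q-P)
        uv=np.array([proj(s,[*(c+n*k),z]) for k in o],np.float32)
        v=cv2.remap(g,uv[None,:,0],uv[None,:,1],cv2.INTER_CUBIC)[0]; d=np.abs(np.gradient(v)); k=d.argmax(); out.append(c+n*o[k])
    out=np.array(out,np.float32); l=cv2.fitLine(out,cv2.DIST_HUBER,0,.001,.001).ravel(); 
    res=np.abs((out-l[2:])@[-l[1],l[0]]); return np.arctan(l[1]/l[0]) if abs(l[0])>abs(l[1]) else np.arctan(-l[0]/l[1]),l[2:],np.median(res)
K=np.array([.638,-.0637])
for nm,P,Q,z in (("strap+y",(-.052,.017),(.052,.017),.089),("strap-y",(-.052,-.017),(.052,-.017),.089),("strap+x",(.052,-.017),(.052,.017),.089),("strap-x",(-.052,-.017),(-.052,.017),.089),
  ("pan+y",(-.062,.065),(.13,.065),.06),("pan-x",(-.062,-.15),(-.062,.065),.06)):
    print(nm,edge(K+P,K+Q,z))
B=np.array
for nm,P,Q in (("blk far",(.6631,.2642),(.6703,.2038)),):
    e=edge(P,Q,.042);print(nm,e)
    ax=np.array([B(Q)-B(P)])[0];ax/=np.linalg.norm(ax);lx=np.array([ax[1],-ax[0]]);
    print(edge(B(P),B(P)+lx*.12,.042),edge(B(Q),B(Q)+lx*.12,.042),lx)
plan(.582,.226,.231,1.571+.14)
E
```

```text
strap+y (np.float32(0.01613457), array([ 0.630096, -0.04538 ], dtype=float32), np.float32(0.0018174599))
strap-y (np.float32(0.048926342), array([ 0.6448138, -0.08098  ], dtype=float32), np.float32(0.0012991808))
strap+x (np.float32(-0.099243484), array([ 0.69122 , -0.066284], dtype=float32), np.float32(0.00039710966))
strap-x (np.float32(0.09327705), array([ 0.58364 , -0.066284], dtype=float32), np.float32(0.0004976846))
pan+y (np.float32(0.026631733), array([0.6589175, 0.00274  ], dtype=float32), np.float32(0.00052542624))
pan-x (np.float32(0.02201696), array([ 0.5777    , -0.11521517], dtype=float32), np.float32(0.0007013115))
blk far (np.float32(0.061421942), array([0.6703203 , 0.23860557], dtype=float32), np.float32(0.00037975266))
(np.float32(0.101965584), array([0.5948561, 0.258059 ], dtype=float32), np.float32(0.0005949972)) (np.float32(0.09781682), array([0.60296947, 0.19531058], dtype=float32), np.float32(0.00047233765)) [-0.99296988 -0.11836727]
clk 0.35 pos [ 0.1637 -0.5511  0.2311] rot [-1.5708e+00  4.0000e-04 -1.2820e+00] F [ 0.7  0.8 -0.2] T [-0.01  -0.054  0.056] w 0.0856
  tool shift [-6.258e-01  4.000e-04  6.223e-01] spin -2.9930
```

Request:
{"method": "apply_moves", "body": {
  "rows": [
    [[0,-0.02845,0,0.0283,0],[0,-0.02845,0,0.0283,0],[0,-0.02845,0,0.0283,0],[0,-0.02845,0,0.0283,0],[0,-0.02845,0,0.0283,0],[0,-0.02845,0,0.0283,0],[0,-0.02845,0,0.0283,0],[0,-0.02845,0,0.0283,0],[0,-0.02845,0,0.0283,0],[0,-0.02845,0,0.0283,0],[0,-0.02845,0,0.0283,0],[0,-0.02845,0,0.0283,0]]
  ],
  "grip_force": 60
}}

```text
clock: 1.35
position: [0.3924, -0.1252, 0.2316]
tcp_rot: [-1.57, -0.001, -1.282]
ft_force: [0.6, -1.0, -0.3]
grip_width: 0.0855
```

Request:
{"method": "apply_moves", "body": {
  "rows": [
    [[0,-0.02845,0,0.0283,0],[0,-0.02845,0,0.0283,0],[0,-0.02845,0,0.0283,0],[0,-0.02845,0,0.0283,0],[0,-0.02845,0,0.0283,0],[0,-0.02845,0,0.0283,0],[0,-0.02845,0,0.0283,0],[0,-0.02845,0,0.0283,0],[0,-0.02845,0,0.0283,0],[0,-0.02845,0,0.0283,0],[0,0,0,0,-0.124],[0,0,0,0,-0.124]]
  ]
}}

```text
clock: 2.35
position: [0.5826, 0.2281, 0.23]
tcp_rot: [-1.572, 0.001, -1.027]
ft_force: [-0.4, -0.5, 0.2]
grip_width: 0.0851
```

Request:
{"method": "apply_moves", "body": {
  "rows": [
    [[0,0,0,0,-0.124],[0,0,0,0,-0.124],[0,0,0,0,-0.124],[0,0,0,0,-0.124],[0,0,0,0,-0.124],[0,0,0,0,-0.124],[0,0,0,0,-0.124],[0,0,0,0,-0.124],[0,0,0,0,-0.124],[0,0,0,0,-0.124],[0,0,0,0,-0.124],[0,0,0,0,-0.124]]
  ]
}}

```text
clock: 3.35
position: [0.5823, 0.2261, 0.2313]
tcp_rot: [-1.571, 0.0, 0.46]
ft_force: [-0.0, 0.2, -0.1]
grip_width: 0.0854
```

Request:
{"method": "apply_moves", "body": {
  "rows": [
    [[0,0,0,0,-0.124],[0,0,0,0,-0.124],[0,0,0,0,-0.124],[0,0,0,0,-0.124],[0,0,0,0,-0.124],[0,0,0,0,-0.124],[0,0,0,0,-0.124],[0,0,0,0,-0.124],[0,0,0,0,-0.124],[0,0,0,0,-0.124],[0,0,0,0,0],[0,0,0,0,0]]
  ]
}}

```text
clock: 4.35
position: [0.5823, 0.2262, 0.2313]
tcp_rot: [-1.571, -0.0, 1.69]
ft_force: [-0.8, 0.6, 0.3]
grip_width: 0.0855
```

```bash
python3 - <<'E'
from h import *
plan(.5817,.2257,.100,1.70)
plan(.5817,.2257,.066,1.70); print(r.read_state()["joint_positions"])
E
```

```text
clk 4.35 pos [0.5823 0.2262 0.2313] rot [-1.5707e+00 -1.0000e-04  1.6900e+00] F [-0.8  0.6  0.3] T [ 0.044  0.056 -0.023] w 0.0855
  tool shift [-0.0004  0.1313  0.0006] spin -0.0100
clk 4.35 pos [0.5823 0.2262 0.2313] rot [-1.5707e+00 -1.0000e-04  1.6900e+00] F [-0.8  0.6  0.3] T [ 0.044  0.056 -0.023] w 0.0855
  tool shift [-0.0004  0.1653  0.0006] spin -0.0100
[ 2.47154274e-01  2.54372872e-01  1.31349545e+00  1.12755083e-04
  1.57382052e+00 -1.44287867e+00]
```

Request:
{"method": "apply_moves", "body": {
  "rows": [
    [[0,0,0.03,0.0006,-0.01],[0,0,0.03,0,0],[0,0,0.03,0,0],[0,0,0.03,0,0],[0,0,0.025,0,0],[0,0,0.015,0,0],[0,0,0.005,0,0],[150,0,0,0,0],[190,0,0,0,0],[200,0,0,0,0],[210,0,0,0,0],[220,0,0,0,0]]
  ],
  "grip_force": 30
}}

```text
clock: 5.35
position: [0.5821, 0.2262, 0.0674]
tcp_rot: [-1.572, -0.0, 1.704]
ft_force: [-0.7, 0.9, -0.2]
grip_width: 0.0257
```

Request:
{"method": "apply_moves", "body": {
  "rows": [
    [[225,0,0,0,0],[235,0,0,0,0],[245,0,0,0,0],[255,0,0,0,0],[255,0,0,0,0],[255,0,0,0,0],[255,0,0,0,0],[255,0,0,0,0]]
  ]
}}

```text
clock: 6.02
position: [0.5819, 0.2262, 0.0669]
tcp_rot: [-1.572, -0.0, 1.704]
ft_force: [-1.1, 1.4, 6.4]
grip_width: 0.0096
```

```bash
python3 - <<'E'
from h import *
plan(.5817,.2257,.066,1.70)
a=snapshot("top");b=snapshot("scene")
cv2.imwrite("pics/g1.png",cv2.convertScaleAbs(np.hstack([crop(a,222,150,80,80,5),crop(b,312,180,80,80,5)]),alpha=1.3))
E
```

```text
clk 6.02 pos [0.5819 0.2262 0.0669] rot [-1.5716e+00 -3.0000e-04  1.7039e+00] F [-1.1  1.4  6.4] T [ 0.05   0.17  -0.043] w 0.0096
  tool shift [-0.0005  0.0009  0.0003] spin 0.0039
```

View pics/g1.png

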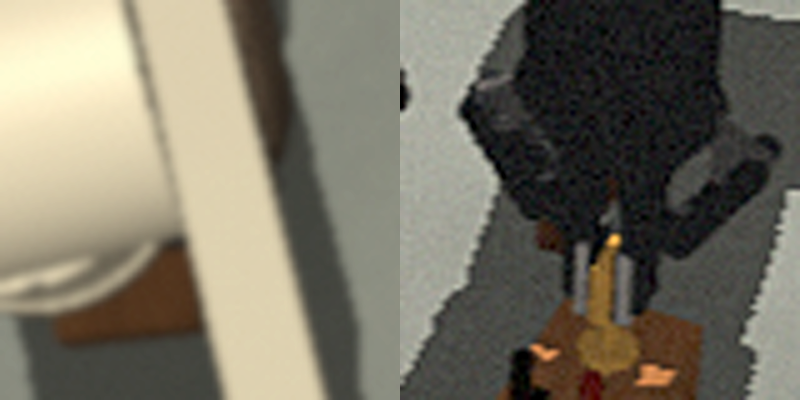

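The scene view shows the bow between the pads at (604,270) with the collar on the block. The arm hides the top view. I'll lift straight up.

Request:
{"method": "apply_moves", "body": {
  "rows": [
    [[255,0,-0.002,0,0],[255,0,-0.004,0,0],[255,0,-0.004,0,0],[255,0,-0.004,0,0],[255,0,-0.006,0,0],[255,0,-0.008,0,0],[255,0,-0.01,0,0],[255,0,-0.015,0,0],[255,0,-0.02,0,0],[255,0,-0.02,0,0],[255,0,-0.01,0,0],[255,0,0,0,0]]
  ],
  "grip_force": 50
}}

```text
clock: 7.12
position: [0.5826, 0.2263, 0.1724]
tcp_rot: [-1.575, -0.001, 1.704]
ft_force: [0.7, -0.6, -1.2]
grip_width: 0.0091
```

```bash
python3 - <<'E'
from h import *
plan(.6378,-.0638,.167,1.571+.024)
E
```

```text
clk 7.12 pos [0.5826 0.2263 0.1724] rot [-1.5750e+00 -6.0000e-04  1.7041e+00] F [ 0.7 -0.6 -1.2] T [-0.051  0.013 -0.009] w 0.0091
  tool shift [-0.2949  0.0053 -0.0161] spin 0.1091
```

Request:
{"method": "apply_moves", "body": {
  "rows": [
    [[255,-0.015,0,-0.0008,0],[255,-0.03,0,-0.0016,0],[255,-0.035,0,-0.0019,0],[255,-0.035,0,-0.0019,0],[255,-0.035,0,-0.0019,0],[255,-0.035,0,-0.0019,0],[255,-0.035,0,-0.0019,0],[255,-0.035,0,-0.0019,0],[255,-0.03,0,-0.0016,0],[255,-0.01,0,-0.0006,0.05],[255,0,0.01,0,0.059],[255,0,0.015,0,0]]
  ]
}}

```text
clock: 8.12
position: [0.6367, -0.0662, 0.1437]
tcp_rot: [-1.571, 0.0, 1.589]
ft_force: [0.4, 0.8, -0.3]
grip_width: 0.0092
```

```bash
python3 - <<'E'
from h import *
r_=r.read_state()
a=snapshot("top");b=snapshot("scene")
plan(.6378,-.0638,.146,1.571+.024)
cv2.imwrite("pics/k1.png",cv2.convertScaleAbs(np.hstack([crop(a,350,132,80,80,5),crop(b,190,155,66,80,6)[:400]]),alpha=1.6))
E
```

```text
clk 8.22 pos [ 0.6352 -0.0649  0.1407] rot [-1.5657e+00 -1.3000e-03  1.5943e+00] F [ 0.3  1.  -1.3] T [ 0.026 -0.019  0.011] w 0.0088
  tool shift [ 0.001  -0.0053 -0.0026] spin -0.0007
```

View pics/k1.png

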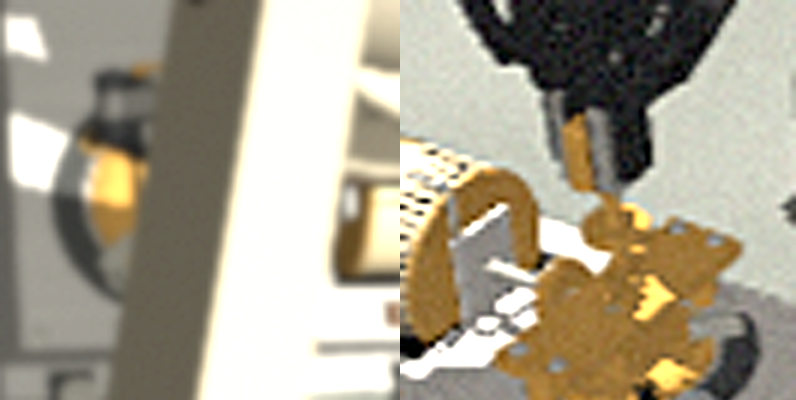

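The scene view shows the key over the strap, with its collar around crop (618,222), in the arm's shadow. I'll overlay the predicted outlines on a brighter, larger crop.

```bash
python3 - <<'E'
from fit import *
b=snapshot("scene"); st=r.read_state(); p=st["position"]; yaw=st["tcp_rot"][2]-np.pi/2
print(p.round(4),st["tcp_rot"].round(4))
k=10;u,v,w,h=200,165,76,60
im=cv2.convertScaleAbs(crop(b,u,v,w,h,k),alpha=2.2)
raw=im.copy()
def draw(P,c): cv2.polylines(im,[np.round((np.array([proj(b,q) for q in P])-[u,v]+.5)*k).astype(np.int32)],True,c,1)
zb=p[2]+.0151; x,y=p[:2]
hull=lambda P:[P[i] for i in cv2.convexHull(np.array([proj(b,q) for q in P],np.float32),returnPoints=False).ravel()]
for P in keyparts(x,y,yaw,zb)+[box(0,0,zb-.062,zb-.040,.022,.006,x,y,yaw)]: draw(hull(P),(0,0,255))
c,s=np.cos(.024),np.sin(.024)
for lx,ly,col in((.104,.034,(0,255,0)),(.024,.008,(255,0,0))):
    draw([(.638+c*a*lx/2-s*d*ly/2,-.0636+s*a*lx/2+c*d*ly/2,.089) for a,d in((-1,-1),(1,-1),(1,1),(-1,1))],col)
cv2.imwrite("pics/k2.png",im)
E
```

```text
[ 0.6357 -0.0646  0.1424] [-1.5674e+00 -9.0000e-04  1.5951e+00]
```

View pics/k2.png

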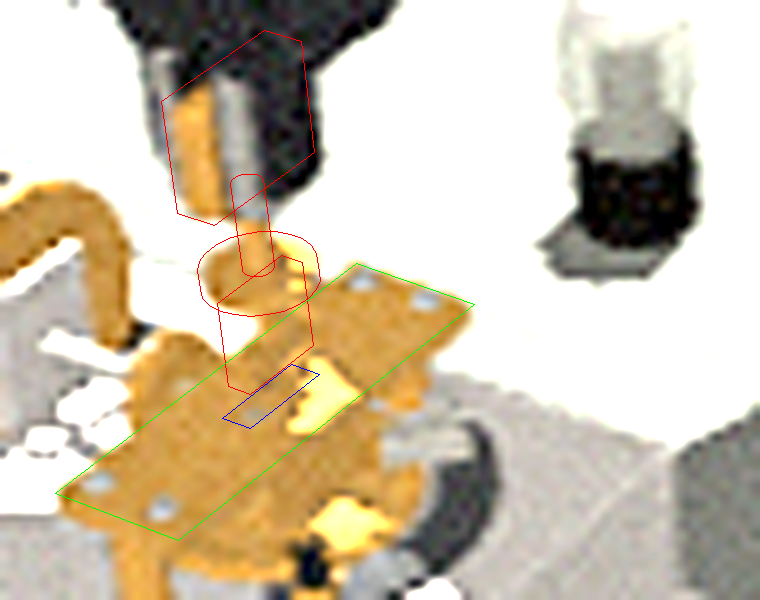

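```bash
cat > kf.py <<'E'
from fit import *
def keyfit(b,verbose=True,K=(.638,-.0636)):
    st=r.read_state(); p=st["position"]; yaw=st["tcp_rot"][2]-np.pi/2; zb=p[2]+.0151
    u,v,w,h=205,180,35,40
    hsv=cv2.cvtColor(np.ascontiguousarray(b["frame"][v:v+h,u:u+w]),cv2.COLOR_RGB2HSV).astype(int)
    y=((hsv[...,0]>=8)&(hsv[...,0]<=32)&(hsv[...,1]>100)).astype(float)
    strap=render(b,[box(0,0,.080,.089,.110,.040,*K,.024)],u,v,w,h)
    ped=proj(b,[p[0],p[1],p[2]])
    valid=(strap<.02); valid[:int(ped[1]-v)+2]=False; valid[int(proj(b,[p[0],p[1],zb-.062])[1]-v)+1:]=False
    valid[:, :int(proj(b,[p[0],p[1],zb-.04])[0]-u)-11]=False
    def parts(q): return keyparts(p[0]+q[0],p[1]+q[1],yaw,zb)+[box(0,0,zb-.062,zb-.040,.022,.006,p[0]+q[0],p[1]+q[1],yaw)]
    cost=lambda q:(((render(b,parts(q),u,v,w,h)-y)**2)*valid).sum()
    o=minimize(cost,[0,0],method="Nelder-Mead",options=dict(initial_simplex=[[.003,.003],[-.004,0],[0,-.004]]))
    if verbose:
        m=render(b,parts(o.x),u,v,w,h)
        for i in range(h):
            if valid[i].any(): print("".join(" " if not valid[i,j] else "#+-."[(0 if y[i,j] else 2)+(0 if (m[i,j]>.5)==bool(y[i,j]) else 1)] if False else ("#" if y[i,j] and m[i,j]>.5 else "y" if y[i,j] else "m" if m[i,j]>.5 else ".") for j in range(w)))
    print("TCP",p.round(4),"key-TCP (cam)",o.x.round(4),"key",(p[:2]+o.x).round(4),"cost",round(o.fun,1),"at0",round(cost([0,0]),1))
    return o.x
E
python3 - <<'E'
from kf import *
keyfit(snapshot("scene"))
E
```

```text
....#####mmmm.............
         ....m####mmmm.............
         .....mmmm#mmmm............
         ..........##mm............
         ..........######..........
         ........#########m........
         .......###########m.   ...
         ......m###########m       
         ......###########m        
         .......#########          
         .......########           
         ........######            
         .........mmm#             
         .........mm               
         .yyyyy...m                
         ..yyyyy..                 
         yyyyyyy                   
TCP [ 0.6363 -0.0645  0.1436] key-TCP (cam) [-0.0004  0.0022] key [ 0.6358 -0.0623] cost 43.9 at0 49.2
```

Request:
{"method": "apply_moves", "body": {
  "rows": [
    [[255,0,0,0,0],[255,0,0,0,0],[255,0,0,0,0],[255,0,0,0,0],[255,0,0,0,0],[255,0,0,0,0]]
  ]
}}

```text
clock: 8.82
position: [0.6368, -0.0641, 0.1445]
tcp_rot: [-1.571, -0.0, 1.595]
ft_force: [0.1, -0.3, -1.4]
grip_width: 0.0096
```

```bash
sed -i 's/hsv\[...,1\]>100/hsv[...,1]>70/; s/int(ped\[1\]-v)+2/int(ped[1]-v)+4/; s/zb-.062\])\[1\]-v)+1/zb-.050])[1]-v)+1/' kf.py
python3 - <<'E'
from kf import *
keyfit(snapshot("scene"))
plan(.638,-.0637,.1464,1.595)
E
```

```text
......mm.y##m.............
         ..........###m............
         ........#########.........
         .......##########m........
         ......############..   ...
         ......############.       
         ......###########m        
         ......##########          
         .......########           
         ........mm####            
         ........mmm##             
TCP [ 0.6368 -0.0642  0.1444] key-TCP (cam) [-0.0012 -0.0003] key [ 0.6355 -0.0645] cost 9.7 at0 11.6
clk 8.87 pos [ 0.6368 -0.0642  0.1444] rot [-1.5709e+00 -1.0000e-04  1.5951e+00] F [ 0.1  0.1 -1.5] T [ 0.01  -0.009  0.021] w 0.0092
  tool shift [ 0.0004 -0.002  -0.0013] spin 0.0001
```

Request:
{"method": "apply_moves", "body": {
  "rows": [
    [[255,0.0006,0.001,-0.0019,0],[255,0,0.001,0,0],[255,0,0.001,0,0],[255,0,0.001,0,0],[255,0,0.001,0,0],[255,0,0.001,0,0],[255,0,0.001,0,0],[255,0,0.0008,0,0],[255,0,0.0006,0,0],[255,0,0.0005,0,0],[255,0,0.0004,0,0],[255,0,0,0,0]]
  ]
}}

```text
clock: 9.87
position: [0.6386, -0.0635, 0.1349]
tcp_rot: [-1.571, -0.0, 1.595]
ft_force: [0.7, 0.2, -0.8]
grip_width: 0.0091
```

```bash
python3 - <<'E'
from h import *
plan(.638,-.0637,.1349,1.595)
E
```

```text
clk 9.87 pos [ 0.6386 -0.0635  0.1349] rot [-1.5707e+00 -1.0000e-04  1.5950e+00] F [ 0.7  0.2 -0.8] T [-0.031  0.009  0.005] w 0.0091
  tool shift [-0.0001  0.      0.0006] spin -0.0000
```

Request:
{"method": "apply_moves", "body": {
  "rows": [
    [[255,0,0.0005,0,0],[255,0,0.0005,0,0],[255,0,0.0005,0,0],[255,0,0.0005,0,0],[255,0,0,0,0]]
  ]
}}

```text
clock: 10.28
position: [0.6386, -0.0635, 0.1329]
tcp_rot: [-1.571, -0.0, 1.595]
ft_force: [0.8, -0.1, -1.1]
grip_width: 0.009
```

Request:
{"method": "apply_moves", "body": {
  "rows": [
    [[255,0,0.0005,0,0],[255,0,0.0005,0,0],[255,0,0,0,0]]
  ]
}}

```text
clock: 10.53
position: [0.6386, -0.0635, 0.1319]
tcp_rot: [-1.571, -0.0, 1.595]
ft_force: [0.7, 0.5, -0.7]
grip_width: 0.0089
```

Request:
{"method": "apply_moves", "body": {
  "rows": [
    [[255,0,0.0008,0,0],[255,0,0.0008,0,0],[255,0,0.0008,0,0],[255,0,0.0008,0,0],[255,0,0.0008,0,0],[255,0,0,0,0]]
  ]
}}

```text
clock: 11.03
position: [0.6385, -0.0635, 0.1278]
tcp_rot: [-1.571, -0.0, 1.595]
ft_force: [-0.4, -0.2, -1.1]
grip_width: 0.0086
```

Request:
{"method": "apply_moves", "body": {
  "rows": [
    [[255,0,0.0005,0,0],[255,0,0.0005,0,0],[255,0,0.0005,0,0],[255,0,0.0005,0,0],[255,0,0,0,0]]
  ]
}}

```text
clock: 11.45
position: [0.6386, -0.0635, 0.1259]
tcp_rot: [-1.571, -0.0, 1.595]
ft_force: [-0.0, -0.1, -0.6]
grip_width: 0.0092
```

```bash
python3 - <<'E'
from h import *
plan(.638,-.0637,.1139,1.595)
b=snapshot("scene");cv2.imwrite("pics/k3.png",cv2.convertScaleAbs(crop(b,195,165,76,60,8),alpha=2.2))
E
```

```text
clk 11.45 pos [ 0.6386 -0.0635  0.1259] rot [-1.5707e+00 -2.0000e-04  1.5950e+00] F [-0.  -0.1 -0.6] T [-0.008 -0.032  0.027] w 0.0092
  tool shift [-0.0002  0.012   0.0006] spin -0.0000
```

View pics/k3.png

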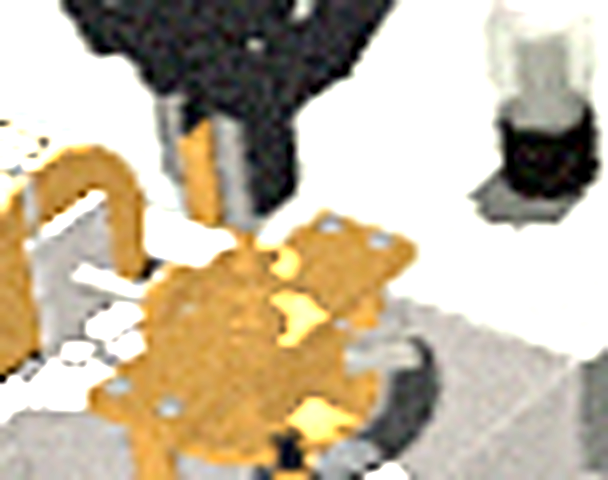

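The collar now sits close over the strap at about (245,290) in the crop, and no force has built up. I'll carry on down.

Request:
{"method": "apply_moves", "body": {
  "rows": [
    [[255,0,0.0008,0,0],[255,0,0.0008,0,0],[255,0,0.0008,0,0],[255,0,0.0008,0,0],[255,0,0.0008,0,0],[255,0,0,0,0]]
  ]
}}

```text
clock: 12.0
position: [0.6386, -0.0635, 0.1218]
tcp_rot: [-1.571, -0.0, 1.595]
ft_force: [-0.0, 0.4, -1.3]
grip_width: 0.0093
```

Request:
{"method": "apply_moves", "body": {
  "rows": [
    [[255,0,0.0008,0,0],[255,0,0.0008,0,0],[255,0,0.0008,0,0],[255,0,0.0008,0,0],[255,0,0.0008,0,0],[255,0,0,0,0]]
  ]
}}

```text
clock: 12.5
position: [0.6386, -0.0635, 0.1178]
tcp_rot: [-1.571, -0.0, 1.595]
ft_force: [0.9, -0.0, -1.6]
grip_width: 0.0087
```

Request:
{"method": "apply_moves", "body": {
  "rows": [
    [[255,0,0.0005,0,0],[255,0,0.0005,0,0],[255,0,0.0005,0,0],[255,0,0.0003,0,0],[255,0,0,0,0]]
  ]
}}

```text
clock: 12.92
position: [0.6386, -0.0636, 0.1162]
tcp_rot: [-1.571, -0.0, 1.595]
ft_force: [-0.5, -0.4, -0.4]
grip_width: 0.0088
```

Request:
{"method": "apply_moves", "body": {
  "rows": [
    [[255,0,0.0005,0,0],[255,0,0.0005,0,0],[255,0,0.0004,0,0],[255,0,0,0,0]]
  ]
}}

```text
clock: 13.25
position: [0.6386, -0.0635, 0.1147]
tcp_rot: [-1.571, -0.0, 1.595]
ft_force: [0.1, 0.6, -0.1]
grip_width: 0.0091
```

Request:
{"method": "apply_moves", "body": {
  "rows": [
    [[255,0,0.0003,0,0],[255,0,0.0003,0,0],[255,0,0,0,0]]
  ]
}}

```text
clock: 13.5
position: [0.6386, -0.0635, 0.1141]
tcp_rot: [-1.571, -0.0, 1.595]
ft_force: [-0.2, -1.2, 0.2]
grip_width: 0.0095
```

Request:
{"method": "apply_moves", "body": {
  "rows": [
    [[255,0,0.0003,0,0],[255,0,0,0,0]]
  ]
}}

```text
clock: 13.67
position: [0.6386, -0.0635, 0.114]
tcp_rot: [-1.571, -0.0, 1.595]
ft_force: [-0.1, -0.1, 0.8]
grip_width: 0.0091
```

Request:
{"method": "apply_moves", "body": {
  "rows": [
    [[255,0,0.0004,0,0],[255,0,0,0,0],[255,0,0,0,0]]
  ]
}}

```text
clock: 13.92
position: [0.6387, -0.0635, 0.114]
tcp_rot: [-1.571, -0.0, 1.595]
ft_force: [-1.3, 0.9, 4.8]
grip_width: 0.0087
```

The collar is seated: z has stopped at the expected 0.114 with 5 N. Before turning I'll estimate the stop angle from the first picture's features.

```bash
python3 - <<'E'
from h import *
a=snapshot("top");b=snapshot("scene");K=np.array([.638,-.0637])
for n,t,s in(("stop",(368.6,159),(231,221.2)),("silver",(373.2,183.6),(242.6,207))):
    X,e=tri(a,t,b,s)
    print(n,X,e)
    for z in(.065,.072,.08):
        for c,p in((a,t),(b,s)):
            q=at_z(c,*p,z)[:2]-K; print(z,np.hypot(*q).round(4),np.arctan2(q[1],q[0]).round(3))
plan(.6386,-.0635,.114,1.595); print(r.read_state()["joint_positions"].round(3))
E
```

```text
stop [ 0.66316845 -0.0320369   0.06986652] 0.0006566074220801146
0.065 0.0405 0.873
0.065 0.0336 0.916
0.072 0.0406 0.922
0.072 0.0431 0.884
0.08 0.0407 0.979
0.08 0.054 0.862
silver [ 0.61107991 -0.04041672  0.07303108] 0.002265269043958081
0.065 0.0347 2.429
0.065 0.038 2.757
0.072 0.0365 2.421
0.072 0.0348 2.491
0.08 0.0384 2.413
0.08 0.0347 2.157
clk 14.02 pos [ 0.6387 -0.0636  0.1139] rot [-1.5713  0.      1.595 ] F [-1.4  0.5  4.4] T [0.038 0.381 0.013] w 0.0093
  tool shift [ 0.0001 -0.0001  0.0001] spin -0.0000
[-0.219  0.349  1.432  0.     1.361 -1.814]
```

Request:
{"method": "apply_moves", "body": {
  "rows": [
    [[255,0,0,0,0.02],[255,0,0,0,0.04],[255,0,0,0,0.04],[255,0,0,0,0.04],[255,0,0,0,0.04],[255,0,0,0,0.02],[255,0,0,0,0]]
  ]
}}

```text
clock: 14.6
position: [0.6387, -0.0641, 0.114]
tcp_rot: [-1.571, 0.001, 1.393]
ft_force: [-2.2, -2.9, 4.9]
grip_width: 0.0091
```

```bash
python3 - <<'E'
from h import *
plan(.6386,-.0635,.114,1.395)
E
```

```text
clk 14.60 pos [ 0.6387 -0.0641  0.114 ] rot [-1.5714e+00  7.0000e-04  1.3933e+00] F [-2.2 -2.9  4.9] T [-0.643  0.475  0.034] w 0.0091
  tool shift [0.0005 0.     0.0002] spin -0.0017
```

The triangulated far stop is at radius 40 mm and angle 0.9 rad, and the dog side is at 2.43 rad, so the travel is roughly 1.0–1.25 rad. A small -y side force suggests the key axis is slightly off the TCP, so I'll turn about the key's axis instead.

Request:
{"method": "apply_moves", "body": {
  "rows": [
    [[255,-0.0004,0,0,0],[255,-0.0001,0,0,0.04],[255,-0.0001,0,0,0.04],[255,-0.0001,0,0,0.04],[255,-0.0001,0,0,0.04],[255,-0.0001,0,0,0.04],[255,0,0,0,0]]
  ]
}}

```text
clock: 15.18
position: [0.6386, -0.0646, 0.114]
tcp_rot: [-1.572, -0.0, 1.192]
ft_force: [-0.7, -1.0, 5.4]
grip_width: 0.0092
```

```bash
python3 - <<'E'
from h import *
plan(.6386,-.0635,.114,1.195)
E
```

```text
clk 15.18 pos [ 0.6386 -0.0646  0.114 ] rot [-1.5715 -0.      1.1922] F [-0.7 -1.   5.4] T [-0.067  0.225 -0.031] w 0.0092
  tool shift [ 0.001  -0.      0.0004] spin -0.0028
```

Request:
{"method": "apply_moves", "body": {
  "rows": [
    [[255,-0.0001,0,0,0.04],[255,-0.0001,0,0,0.04],[255,-0.0001,0,0,0.04],[255,-0.0001,0,0,0.04],[255,-0.0001,0,0,0.04],[255,0,0,0,0.02],[255,0,0,0,0]]
  ]
}}

```text
clock: 15.77
position: [0.6384, -0.065, 0.114]
tcp_rot: [-1.572, -0.0, 0.974]
ft_force: [-0.9, 0.4, 5.7]
grip_width: 0.009
```

```bash
python3 - <<'E'
from h import *
plan(.6386,-.0635,.114,.975)
E
```

```text
clk 15.77 pos [ 0.6384 -0.065   0.114 ] rot [-1.5715e+00 -4.0000e-04  9.7360e-01] F [-0.9  0.4  5.7] T [ 0.057  0.108 -0.005] w 0.0090
  tool shift [ 0.0013 -0.      0.0007] spin -0.0014
```

Request:
{"method": "apply_moves", "body": {
  "rows": [
    [[255,-0.0001,0,0,0.03],[255,0,0,0,0.02],[255,0,0,0,0]]
  ]
}}

```text
clock: 16.02
position: [0.6384, -0.065, 0.114]
tcp_rot: [-1.572, -0.0, 0.924]
ft_force: [-0.1, 0.2, 5.8]
grip_width: 0.0091
```

```bash
python3 - <<'E'
from h import *
plan(.6386,-.0635,.114,.925)
a=snapshot("top");b=snapshot("scene")
cv2.imwrite("pics/t1.png",cv2.convertScaleAbs(np.hstack([crop(a,350,132,80,80,5),crop(b,170,170,80,80,5)]),alpha=2))
E
```

```text
clk 16.02 pos [ 0.6384 -0.065   0.114 ] rot [-1.5716e+00 -4.0000e-04  9.2370e-01] F [-0.1  0.2  5.8] T [0.099 0.133 0.01 ] w 0.0091
  tool shift [0.0013 0.     0.0008] spin -0.0013
```

View pics/t1.png

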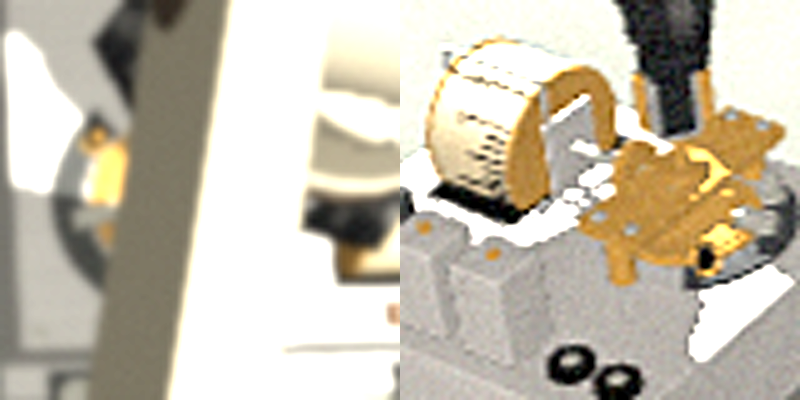

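The dog is visible in the top view at (90,215) and the far post at (95,135), so about 0.8 rad lies between their centres. The drum has turned and the torque is low.

Request:
{"method": "apply_moves", "body": {
  "rows": [
    [[255,-0.0001,0,0,0.04],[255,-0.0001,0,0,0.04],[255,-0.0001,0,0,0.04],[255,-0.0001,0,0,0.03],[255,0,0,0,0]]
  ]
}}

```text
clock: 16.53
position: [0.6382, -0.0652, 0.114]
tcp_rot: [-1.571, -0.001, 0.773]
ft_force: [1.4, -0.5, 4.8]
grip_width: 0.009
```

```bash
python3 - <<'E'
from h import *
plan(.6386,-.0635,.114,.775)
E
```

```text
clk 16.53 pos [ 0.6382 -0.0652  0.114 ] rot [-1.5715e+00 -7.0000e-04  7.7310e-01] F [ 1.4 -0.5  4.8] T [ 0.167 -0.007  0.009] w 0.0090
  tool shift [ 0.0015 -0.      0.001 ] spin -0.0019
```

Request:
{"method": "apply_moves", "body": {
  "rows": [
    [[255,-0.0001,0,0,0.04],[255,-0.0001,0,0,0.03],[255,0,0,0,0]]
  ]
}}

```text
clock: 16.78
position: [0.6381, -0.0654, 0.1139]
tcp_rot: [-1.571, -0.001, 0.703]
ft_force: [0.5, -0.7, 4.8]
grip_width: 0.0089
```

```bash
python3 - <<'E'
from h import *
plan(.6386,-.0635,.114,.705)
E
```

```text
clk 16.78 pos [ 0.6381 -0.0654  0.1139] rot [-1.5714e+00 -8.0000e-04  7.0350e-01] F [ 0.5 -0.7  4.8] T [ 0.18  -0.147  0.026] w 0.0089
  tool shift [ 0.0016 -0.0001  0.0011] spin -0.0015
```

Request:
{"method": "apply_moves", "body": {
  "rows": [
    [[255,-0.0001,0,0,0.025],[255,0,0,0,0.025],[255,0,0,0,0]]
  ]
}}

```text
clock: 17.03
position: [0.638, -0.0654, 0.114]
tcp_rot: [-1.571, -0.001, 0.654]
ft_force: [0.8, 0.5, 5.2]
grip_width: 0.009
```

```bash
python3 - <<'E'
from h import *
plan(.6386,-.0635,.114,.655)
E
```

```text
clk 17.03 pos [ 0.638  -0.0654  0.114 ] rot [-1.5714e+00 -9.0000e-04  6.5420e-01] F [0.8 0.5 5.2] T [ 0.214 -0.154  0.032] w 0.0090
  tool shift [ 0.0016 -0.      0.0011] spin -0.0008
```

Request:
{"method": "apply_moves", "body": {
  "rows": [
    [[255,-0.0001,0,0,0.025],[255,0,0,0,0.02],[255,0,0,0,0]]
  ]
}}

```text
clock: 17.28
position: [0.6379, -0.0655, 0.114]
tcp_rot: [-1.571, -0.001, 0.609]
ft_force: [1.1, 0.1, 5.5]
grip_width: 0.0089
```

```bash
python3 - <<'E'
from h import *
plan(.6386,-.0635,.114,.610)
E
```

```text
clk 17.28 pos [ 0.6379 -0.0655  0.114 ] rot [-1.5714e+00 -9.0000e-04  6.0940e-01] F [1.1 0.1 5.5] T [ 0.259 -0.17   0.033] w 0.0089
  tool shift [ 0.0017 -0.      0.0013] spin -0.0006
```

Request:
{"method": "apply_moves", "body": {
  "rows": [
    [[255,-0.0001,0,0,0.025],[255,0,0,0,0.02],[255,0,0,0,0]]
  ]
}}

```text
clock: 17.53
position: [0.6379, -0.0655, 0.114]
tcp_rot: [-1.571, -0.001, 0.564]
ft_force: [1.7, 0.9, 4.9]
grip_width: 0.0092
```

```bash
python3 - <<'E'
from h import *
plan(.6386,-.0635,.114,.565)
E
```

```text
clk 17.53 pos [ 0.6379 -0.0655  0.114 ] rot [-1.5714e+00 -1.0000e-03  5.6440e-01] F [1.7 0.9 4.9] T [ 0.25  -0.205  0.035] w 0.0092
  tool shift [ 0.0017 -0.      0.0013] spin -0.0006
```

Request:
{"method": "apply_moves", "body": {
  "rows": [
    [[255,-0.0001,0,0,0.025],[255,0,0,0,0.02],[255,0,0,0,0]]
  ]
}}

```text
clock: 17.78
position: [0.6378, -0.0656, 0.114]
tcp_rot: [-1.571, -0.001, 0.519]
ft_force: [1.2, 1.1, 5.5]
grip_width: 0.0091
```

```bash
python3 - <<'E'
from h import *
plan(.6386,-.0635,.114,.520)
E
```

```text
clk 17.78 pos [ 0.6378 -0.0656  0.114 ] rot [-1.5713e+00 -1.1000e-03  5.1940e-01] F [1.2 1.1 5.5] T [ 0.211 -0.193  0.049] w 0.0091
  tool shift [ 0.0017 -0.      0.0014] spin -0.0006
```

Request:
{"method": "apply_moves", "body": {
  "rows": [
    [[255,-0.0001,0,0,0.02],[255,0,0,0,0.02],[255,0,0,0,0]]
  ]
}}

```text
clock: 18.03
position: [0.6377, -0.0656, 0.114]
tcp_rot: [-1.571, -0.001, 0.479]
ft_force: [2.2, 0.5, 5.1]
grip_width: 0.0089
```

```bash
python3 - <<'E'
from h import *
plan(.6386,-.0635,.114,.480)
E
```

```text
clk 18.03 pos [ 0.6377 -0.0656  0.114 ] rot [-1.5713e+00 -1.1000e-03  4.7910e-01] F [2.2 0.5 5.1] T [ 0.287 -0.251  0.062] w 0.0089
  tool shift [ 0.0018 -0.      0.0015] spin -0.0009
```

Request:
{"method": "apply_moves", "body": {
  "rows": [
    [[255,-0.0001,0,0,0.02],[255,0,0,0,0.02],[255,0,0,0,0]]
  ]
}}

```text
clock: 18.28
position: [0.6377, -0.0657, 0.114]
tcp_rot: [-1.571, -0.001, 0.439]
ft_force: [1.6, 1.2, 5.5]
grip_width: 0.0093
```

```bash
python3 - <<'E'
from h import *
plan(.6386,-.0635,.114,.440)
E
```

```text
clk 18.28 pos [ 0.6377 -0.0657  0.114 ] rot [-1.5712e+00 -1.2000e-03  4.3910e-01] F [1.6 1.2 5.5] T [ 0.266 -0.372  0.03 ] w 0.0093
  tool shift [ 0.0018 -0.      0.0016] spin -0.0009
```

Request:
{"method": "apply_moves", "body": {
  "rows": [
    [[255,-0.0001,0,0,0.02],[255,0,0,0,0.02],[255,0,0,0,0]]
  ]
}}

```text
clock: 18.53
position: [0.6376, -0.0657, 0.114]
tcp_rot: [-1.571, -0.001, 0.399]
ft_force: [2.2, 1.1, 4.3]
grip_width: 0.0092
```

```bash
python3 - <<'E'
from h import *
plan(.6386,-.0635,.114,.400)
E
```

```text
clk 18.53 pos [ 0.6376 -0.0657  0.114 ] rot [-1.5712e+00 -1.2000e-03  3.9910e-01] F [2.2 1.1 4.3] T [ 0.32  -0.378  0.093] w 0.0092
  tool shift [ 0.0018 -0.      0.0016] spin -0.0009
```

Request:
{"method": "apply_moves", "body": {
  "rows": [
    [[255,0,0,0,0.01],[255,0,0,0,0.01],[255,0,0,0,0]]
  ]
}}

```text
clock: 18.78
position: [0.6376, -0.0657, 0.114]
tcp_rot: [-1.571, -0.001, 0.38]
ft_force: [0.8, 0.2, 4.7]
grip_width: 0.0091
```

```bash
python3 - <<'E'
from h import *
plan(.6386,-.0635,.114,.380)
E
```

```text
clk 18.78 pos [ 0.6376 -0.0657  0.114 ] rot [-1.5712e+00 -1.2000e-03  3.7980e-01] F [0.8 0.2 4.7] T [ 0.266 -0.353  0.052] w 0.0091
  tool shift [ 0.0018 -0.      0.0017] spin -0.0002
```

Request:
{"method": "apply_moves", "body": {
  "rows": [
    [[255,-0.0001,0,0,0.015],[255,0,0,0,0.015],[255,0,0,0,0]]
  ]
}}

```text
clock: 19.03
position: [0.6375, -0.0657, 0.114]
tcp_rot: [-1.571, -0.001, 0.349]
ft_force: [2.2, 0.5, 5.7]
grip_width: 0.0094
```

```bash
cat > tz.py <<'E'
from h import *
L=[]
for i in range(5):
    s=r.read_state(); L.append([*s["ft_force"],s["wrist_torque"][2],s["tcp_rot"][2]]); snapshot("scene")
print("%.2f"%s["clock"],"F,Tz,yaw",np.mean(L,0).round(4), s["position"].round(4))
E
python3 tz.py
```

```text
19.23 F,Tz,yaw [1.6872 0.7923 5.2739 0.0687 0.3502] [ 0.6375 -0.0657  0.114 ]
```

Request:
{"method": "apply_moves", "body": {
  "rows": [
    [[255,-0.0001,0,0,0.015],[255,0,0,0,0.015],[255,0,0,0,0]]
  ]
}}

```text
clock: 19.53
position: [0.6374, -0.0658, 0.114]
tcp_rot: [-1.571, -0.001, 0.319]
ft_force: [2.5, 1.7, 4.2]
grip_width: 0.0089
```

```bash
python3 tz.py
```

```text
19.73 F,Tz,yaw [2.1205 1.1963 4.8364 0.0431 0.32  ] [ 0.6374 -0.0657  0.114 ]
```

Request:
{"method": "apply_moves", "body": {
  "rows": [
    [[255,-0.0001,0,0,0.015],[255,0,0,0,0.02],[255,0,0,0,0]]
  ]
}}

```text
clock: 20.03
position: [0.6374, -0.0658, 0.114]
tcp_rot: [-1.571, -0.001, 0.284]
ft_force: [2.2, 1.1, 5.1]
grip_width: 0.0093
```

```bash
python3 tz.py
```

```text
20.23 F,Tz,yaw [2.1761 1.2315 5.4754 0.041  0.2849] [ 0.6374 -0.0658  0.114 ]
```

Request:
{"method": "apply_moves", "body": {
  "rows": [
    [[255,-0.0001,0,0,0.015],[255,0,0,0,0.02],[255,0,0,0,0]]
  ]
}}

```text
clock: 20.53
position: [0.6373, -0.0658, 0.114]
tcp_rot: [-1.571, -0.001, 0.249]
ft_force: [3.8, 1.6, 4.2]
grip_width: 0.0091
```

```bash
python3 tz.py; python3 - <<'E'
from h import *
a=snapshot("top");b=snapshot("scene")
cv2.imwrite("pics/t2.png",cv2.convertScaleAbs(np.hstack([crop(a,352,150,40,40,10),crop(b,215,195,40,40,10)]),alpha=1.8))
E
```

```text
20.73 F,Tz,yaw [3.1826 1.1409 5.3031 0.045  0.2497] [ 0.6373 -0.0658  0.114 ]
```

View pics/t2.png

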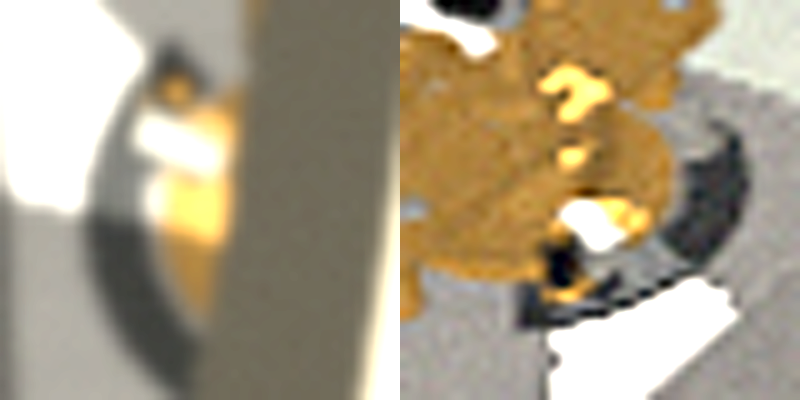

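The dog is at (180,145) in the crop, right beside the far post and its rubber. Contact is imminent, so I'll use fine steps and ease the small +x side force.

Request:
{"method": "apply_moves", "body": {
  "rows": [
    [[255,0.0003,0,0.0001,0.01],[255,0,0,0,0.015],[255,0,0,0,0]]
  ]
}}

```text
clock: 21.13
position: [0.6374, -0.0658, 0.114]
tcp_rot: [-1.571, -0.001, 0.224]
ft_force: [0.8, 0.5, 6.4]
grip_width: 0.0094
```

```bash
python3 tz.py
```

```text
21.33 F,Tz,yaw [1.1614 0.5363 6.2728 0.0304 0.2248] [ 0.6374 -0.0657  0.114 ]
```

Request:
{"method": "apply_moves", "body": {
  "rows": [
    [[255,0,0,0,0.01],[255,0,0,0,0.015],[255,0,0,0,0]]
  ]
}}

```text
clock: 21.63
position: [0.6374, -0.0658, 0.114]
tcp_rot: [-1.571, -0.001, 0.199]
ft_force: [0.4, 0.9, 5.2]
grip_width: 0.0089
```

```bash
python3 tz.py
```

```text
21.83 F,Tz,yaw [0.8164 0.6493 6.0581 0.0735 0.1998] [ 0.6374 -0.0658  0.114 ]
```

Request:
{"method": "apply_moves", "body": {
  "rows": [
    [[255,0,0,0,0.01],[255,0,0,0,0.01],[255,0,0,0,0]]
  ]
}}

```text
clock: 22.13
position: [0.6374, -0.0658, 0.114]
tcp_rot: [-1.571, -0.001, 0.179]
ft_force: [1.4, 0.3, 6.1]
grip_width: 0.0091
```

```bash
python3 tz.py
```

```text
22.33 F,Tz,yaw [0.8019 0.2073 5.9563 0.1279 0.18  ] [ 0.6374 -0.0658  0.114 ]
```

Request:
{"method": "apply_moves", "body": {
  "rows": [
    [[255,0,0,0,0.01],[255,0,0,0,0.005],[255,0,0,0,0]]
  ]
}}

```text
clock: 22.63
position: [0.6373, -0.0658, 0.114]
tcp_rot: [-1.571, -0.001, 0.165]
ft_force: [1.3, 0.1, 6.3]
grip_width: 0.009
```

```bash
python3 tz.py
```

```text
22.83 F,Tz,yaw [0.7269 0.316  6.0735 0.2023 0.1651] [ 0.6373 -0.0658  0.114 ]
```

Contact with the buffer is clear: torque has risen 0.07, 0.13, 0.20 N m. I'll rest there for about a second, then wind back.

Request:
{"method": "apply_moves", "body": {
  "rows": [
    [[255,0,0,0,0],[255,0,0,0,0],[255,0,0,0,0],[255,0,0,0,0],[255,0,0,0,0],[255,0,0,0,0],[255,0,0,0,0],[255,0,0,0,0],[255,0,0,0,0],[255,0,0,0,0]]
  ]
}}

```text
clock: 23.72
position: [0.6373, -0.0658, 0.114]
tcp_rot: [-1.571, -0.001, 0.165]
ft_force: [0.7, 0.6, 6.0]
grip_width: 0.0092
```

```bash
python3 tz.py
```

```text
23.92 F,Tz,yaw [0.4534 0.4301 6.3221 0.1893 0.1652] [ 0.6373 -0.0658  0.114 ]
```

Request:
{"method": "apply_moves", "body": {
  "rows": [
    [[255,0,0,0,-0.02],[255,0.0001,0,0,-0.04],[255,0.0001,0,0,-0.04],[255,0.0001,0,0,-0.04],[255,0.0001,0,0,-0.04],[255,0.0001,0,0,-0.04],[255,0.0001,0,0,-0.04],[255,0.0001,0,0,-0.04],[255,0.0001,0,0,-0.04],[255,0,0,0,-0.04],[255,0,0,0,-0.02],[255,0,0,0,0]]
  ]
}}

```text
clock: 24.97
position: [0.6381, -0.0656, 0.114]
tcp_rot: [-1.571, -0.001, 0.567]
ft_force: [-0.8, -0.8, 6.3]
grip_width: 0.0091
```

```bash
python3 tz.py
```

```text
25.17 F,Tz,yaw [-0.0802 -0.8007  6.5547 -0.0206  0.5654] [ 0.6381 -0.0657  0.114 ]
```

Request:
{"method": "apply_moves", "body": {
  "rows": [
    [[255,0.0001,0,0,-0.02],[255,0.0001,0,0,-0.04],[255,0.0001,0,0,-0.04],[255,0.0001,0,0,-0.04],[255,0.0001,0,0,-0.04],[255,0.0001,0,0,-0.04],[255,0.0001,0,0,-0.04],[255,0.0001,0,0,-0.04],[255,0.0001,0,0,-0.04],[255,0.0001,0,0,-0.04],[255,0.0001,0,0,-0.04],[255,0.0001,0,0,-0.04]]
  ]
}}

```text
clock: 26.22
position: [0.6388, -0.065, 0.114]
tcp_rot: [-1.572, 0.0, 1.027]
ft_force: [-0.4, -0.6, 7.8]
grip_width: 0.0089
```

Request:
{"method": "apply_moves", "body": {
  "rows": [
    [[255,0.0001,0,0,-0.04],[255,0.0001,0,0,-0.04],[255,0.0001,0,0,-0.04],[255,0.0001,0,0,-0.04],[255,0.0001,0,0,-0.04],[255,0.0001,0,0,-0.04],[255,0.0001,0,0,-0.04],[255,0.0001,0,0,-0.04],[255,0,0,0,-0.02],[255,0,0,0,0]]
  ]
}}

```text
clock: 27.05
position: [0.639, -0.0643, 0.114]
tcp_rot: [-1.571, 0.001, 1.366]
ft_force: [-0.8, -1.5, 8.0]
grip_width: 0.0091
```

```bash
python3 tz.py
```

```text
27.25 F,Tz,yaw [-1.4227e+00 -2.0713e+00  7.5317e+00 -4.0000e-04  1.3653e+00] [ 0.639  -0.0643  0.114 ]
```

Request:
{"method": "apply_moves", "body": {
  "rows": [
    [[255,0.0001,-0.0002,0,-0.04],[255,0.0001,0,0,-0.04],[255,0.0001,0,0,-0.04],[255,0.0001,0,0,-0.04],[255,0,0,0,-0.04],[255,0,0,0,0]]
  ]
}}

```text
clock: 27.8
position: [0.639, -0.0639, 0.114]
tcp_rot: [-1.571, 0.001, 1.568]
ft_force: [-1.4, -2.6, 5.6]
grip_width: 0.0091
```

```bash
python3 tz.py
```

```text
28.00 F,Tz,yaw [-1.5553 -2.3919  5.7114 -0.0106  1.5656] [ 0.639  -0.0639  0.114 ]
```

Request:
{"method": "apply_moves", "body": {
  "rows": [
    [[255,0,0,0,-0.02],[255,0,0,0,-0.02],[255,0,0,0,0]]
  ]
}}

```text
clock: 28.3
position: [0.639, -0.0639, 0.1139]
tcp_rot: [-1.571, 0.001, 1.606]
ft_force: [-0.6, -2.4, 5.8]
grip_width: 0.0092
```

```bash
python3 tz.py
```

```text
28.50 F,Tz,yaw [-0.7759 -2.2105  6.0965 -0.0257  1.6052] [ 0.639  -0.0639  0.114 ]
```

Request:
{"method": "apply_moves", "body": {
  "rows": [
    [[255,0,0,0,-0.015],[255,0,0,0,-0.015],[255,0,0,0,0]]
  ]
}}

```text
clock: 28.8
position: [0.639, -0.0638, 0.114]
tcp_rot: [-1.571, 0.0, 1.636]
ft_force: [-1.2, -1.4, 5.2]
grip_width: 0.0094
```

```bash
python3 tz.py
```

```text
29.00 F,Tz,yaw [-1.1549 -1.3248  5.5539 -0.0477  1.6352] [ 0.639  -0.0639  0.114 ]
```

Request:
{"method": "apply_moves", "body": {
  "rows": [
    [[255,0,0,0,-0.01],[255,0,0,0,-0.015],[255,0,0,0,0]]
  ]
}}

```text
clock: 29.3
position: [0.639, -0.0638, 0.1139]
tcp_rot: [-1.571, 0.0, 1.661]
ft_force: [-1.3, -1.2, 5.9]
grip_width: 0.0093
```

```bash
python3 tz.py
```

```text
29.50 F,Tz,yaw [-1.4453 -1.2253  5.687  -0.0167  1.6602] [ 0.639  -0.0638  0.114 ]
```

Request:
{"method": "apply_moves", "body": {
  "rows": [
    [[255,0,0,0,-0.01],[255,0,0,0,-0.01],[255,0,0,0,0]]
  ]
}}

```text
clock: 29.8
position: [0.639, -0.0638, 0.114]
tcp_rot: [-1.571, 0.0, 1.681]
ft_force: [-1.3, -1.5, 6.1]
grip_width: 0.0093
```

```bash
python3 tz.py
```

```text
30.00 F,Tz,yaw [-1.3283 -1.4776  5.9294 -0.0644  1.6801] [ 0.639  -0.0638  0.114 ]
```

Request:
{"method": "apply_moves", "body": {
  "rows": [
    [[255,0,0,0,-0.01],[255,0,0,0,-0.01],[255,0,0,0,0]]
  ]
}}

```text
clock: 30.3
position: [0.639, -0.0638, 0.114]
tcp_rot: [-1.571, 0.0, 1.701]
ft_force: [-0.8, -1.1, 5.5]
grip_width: 0.009
```

```bash
python3 tz.py
```

```text
30.50 F,Tz,yaw [-1.2324 -1.2713  5.7389 -0.0575  1.7001] [ 0.639  -0.0638  0.114 ]
```

Request:
{"method": "apply_moves", "body": {
  "rows": [
    [[255,0,0,0,-0.01],[255,0,0,0,-0.015],[255,0,0,0,0]]
  ]
}}

```text
clock: 30.8
position: [0.639, -0.0638, 0.114]
tcp_rot: [-1.571, 0.0, 1.726]
ft_force: [-1.8, -2.0, 6.2]
grip_width: 0.0091
```

```bash
python3 tz.py;  python3 - <<'E'
from h import *
a=snapshot("top");b=snapshot("scene")
cv2.imwrite("pics/t3.png",cv2.convertScaleAbs(np.hstack([crop(a,352,150,40,40,10),crop(b,215,185,40,40,10)]),alpha=1.8))
E
```

```text
31.00 F,Tz,yaw [-1.3012 -1.1891  5.9014 -0.1438  1.7251] [ 0.639  -0.0638  0.114 ]
```

View pics/t3.png

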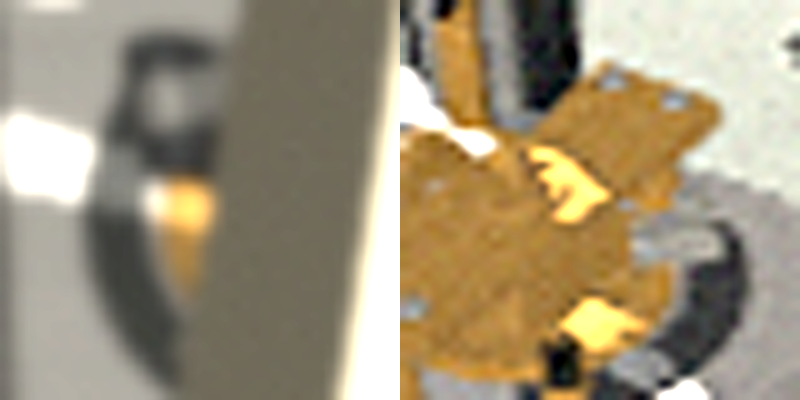

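The dog is back beside the home post, as in the first picture, and the torque has risen to -0.14 N m. One more small nudge to confirm home.

Request:
{"method": "apply_moves", "body": {
  "rows": [
    [[255,0,0,0,-0.01],[255,0,0,0,0],[255,0,0,0,0]]
  ]
}}

```text
clock: 31.4
position: [0.639, -0.0638, 0.114]
tcp_rot: [-1.571, 0.0, 1.735]
ft_force: [-1.3, -1.3, 6.0]
grip_width: 0.009
```

```bash
python3 tz.py
```

```text
31.60 F,Tz,yaw [-1.6841 -0.7285  6.1141 -0.2201  1.7348] [ 0.639  -0.0638  0.114 ]
```

Request:
{"method": "apply_moves", "body": {
  "rows": [
    [[255,0,0,0,0.03],[255,0,0,0,0.03],[255,0,0,0,0.03],[255,0,0,0,0.03],[255,0,0,0,0],[255,0,0,0,0]]
  ]
}}

```text
clock: 32.15
position: [0.6391, -0.0637, 0.114]
tcp_rot: [-1.571, 0.0, 1.615]
ft_force: [-0.8, -1.5, 4.5]
grip_width: 0.0091
```

```bash
python3 tz.py
```

```text
32.35 F,Tz,yaw [-8.0660e-01 -9.8450e-01  5.1349e+00 -2.5000e-03  1.6149e+00] [ 0.6391 -0.0637  0.1139]
```

Home is confirmed and the key is back mid-play. Drawing it out gently.

Request:
{"method": "apply_moves", "body": {
  "rows": [
    [[255,0,-0.0005,0,0],[255,0,-0.0005,0,0],[255,0,-0.0005,0,0],[255,0,-0.0005,0,0],[255,0,-0.0005,0,0],[255,0,-0.0005,0,0],[255,0,0,0,0]]
  ]
}}

```text
clock: 32.98
position: [0.6391, -0.0635, 0.1168]
tcp_rot: [-1.571, -0.0, 1.615]
ft_force: [-0.3, 0.4, -1.6]
grip_width: 0.0092
```

Request:
{"method": "apply_moves", "body": {
  "rows": [
    [[255,0,-0.0007,0,0],[255,0,-0.0007,0,0],[255,0,-0.0007,0,0],[255,0,-0.0007,0,0],[255,0,-0.0007,0,0],[255,0,-0.0007,0,0],[255,0,0,0,0]]
  ]
}}

```text
clock: 33.57
position: [0.6391, -0.0635, 0.1211]
tcp_rot: [-1.571, -0.0, 1.615]
ft_force: [-0.4, -0.1, -1.0]
grip_width: 0.009
```

Request:
{"method": "apply_moves", "body": {
  "rows": [
    [[255,0,-0.001,0,0],[255,0,-0.001,0,0],[255,0,-0.001,0,0],[255,0,-0.001,0,0],[255,0,-0.001,0,0],[255,0,-0.001,0,0],[255,0,0,0,0]]
  ]
}}

```text
clock: 34.15
position: [0.6391, -0.0636, 0.1272]
tcp_rot: [-1.571, 0.0, 1.615]
ft_force: [-0.1, -0.5, -0.4]
grip_width: 0.0092
```

Request:
{"method": "apply_moves", "body": {
  "rows": [
    [[255,0,-0.0015,0,0],[255,0,-0.0015,0,0],[255,0,-0.0015,0,0],[255,0,-0.002,0,0],[255,0,-0.003,0,0],[255,0,-0.005,0,0],[255,0,-0.01,0,0],[255,0,-0.01,0,0],[255,0,-0.01,0,0],[255,0,-0.005,0,0],[255,0,0,0,0],[255,0,0,0,0]]
  ]
}}

```text
clock: 35.15
position: [0.6391, -0.0636, 0.1767]
tcp_rot: [-1.571, 0.0, 1.615]
ft_force: [0.5, 0.8, -1.4]
grip_width: 0.0094
```

```bash
python3 - <<'E'
from h import *
plan(.5820,.2260,.170,1.571+.10)
E
```

```text
clk 35.15 pos [ 0.6391 -0.0636  0.1767] rot [-1.5713e+00  1.0000e-04  1.6150e+00] F [ 0.5  0.8 -1.4] T [ 0.025  0.04  -0.007] w 0.0094
  tool shift [0.2918 0.0067 0.0443] spin -0.0560
```

Request:
{"method": "apply_moves", "body": {
  "rows": [
    [[255,0.012,0,0.0018,0],[255,0.03,0,0.0046,0],[255,0.036,0,0.0055,0],[255,0.036,0,0.0055,0],[255,0.036,0,0.0055,0],[255,0.036,0,0.0055,0],[255,0.036,0,0.0055,0],[255,0.035,0,0.0053,0],[255,0.023,0,0.0035,0],[255,0.012,0,0.0018,0],[255,0,0,0,-0.035],[255,0,0,0,-0.04]]
  ]
}}

```text
clock: 36.15
position: [0.581, 0.2272, 0.1759]
tcp_rot: [-1.57, 0.0, 1.693]
ft_force: [-0.9, -0.6, -1.3]
grip_width: 0.0094
```

Request:
{"method": "apply_moves", "body": {
  "rows": [
    [[255,0,0.02,0,0],[255,0,0.02,0,0],[255,0,0.01,0,0],[255,0,0,0,0],[255,0,0,0,0],[255,0,0,0,0],[255,0,0,0,0],[255,0,0,0,0],[255,0,0,0,0],[255,0,0,0,0]]
  ]
}}

```text
clock: 36.98
position: [0.5818, 0.2262, 0.1268]
tcp_rot: [-1.571, -0.0, 1.69]
ft_force: [-0.1, 0.3, -1.1]
grip_width: 0.009
```

```bash
python3 - <<'E'
from h import *
plan(.5820,.2262,.0907,1.69)
E
```

```text
clk 36.98 pos [0.5818 0.2262 0.1268] rot [-1.5713e+00 -2.0000e-04  1.6900e+00] F [-0.1  0.3 -1.1] T [ 0.    -0.007  0.01 ] w 0.0090
  tool shift [-0.0001  0.0361 -0.0002] spin -0.0000
```

Request:
{"method": "apply_moves", "body": {
  "rows": [
    [[255,0,0.01,0,0],[255,0,0.01,0,0],[255,0,0.007,0,0],[255,0,0.004,0,0],[255,0,0.002,0,0],[255,0,0.001,0,0],[255,0,0.001,0,0],[255,0,0,0,0],[255,0,0,0,0],[255,0,0,0,0]]
  ]
}}

```text
clock: 37.82
position: [0.5818, 0.2262, 0.0917]
tcp_rot: [-1.571, -0.0, 1.69]
ft_force: [-0.3, 0.1, -1.0]
grip_width: 0.0089
```

Request:
{"method": "apply_moves", "body": {
  "rows": [
    [[255,0,0.0006,0,0],[255,0,0.0006,0,0],[255,0,0.0006,0,0],[255,0,0.0006,0,0],[255,0,0.0006,0,0],[255,0,0.0006,0,0],[255,0,0,0,0]]
  ]
}}

```text
clock: 38.4
position: [0.5816, 0.2262, 0.0877]
tcp_rot: [-1.571, -0.0, 1.69]
ft_force: [0.0, -0.5, -0.8]
grip_width: 0.0092
```

Request:
{"method": "apply_moves", "body": {
  "rows": [
    [[255,0,0.0005,0,0],[255,0,0.0005,0,0],[255,0,0,0,0]]
  ]
}}

```text
clock: 38.65
position: [0.5816, 0.2262, 0.0867]
tcp_rot: [-1.571, -0.0, 1.69]
ft_force: [-0.0, 1.0, -2.1]
grip_width: 0.0094
```

Request:
{"method": "apply_moves", "body": {
  "rows": [
    [[255,0,0.001,0,0],[255,0,0.001,0,0],[255,0,0.001,0,0],[255,0,0.001,0,0],[255,0,0.001,0,0],[255,0,0,0,0]]
  ]
}}

```text
clock: 39.15
position: [0.5816, 0.2262, 0.0816]
tcp_rot: [-1.571, -0.0, 1.69]
ft_force: [-0.2, -0.3, -1.3]
grip_width: 0.0091
```

Request:
{"method": "apply_moves", "body": {
  "rows": [
    [[255,0,0.001,0,0],[255,0,0.001,0,0],[255,0,0.001,0,0],[255,0,0.001,0,0],[255,0,0.001,0,0],[255,0,0.001,0,0],[255,0,0.001,0,0],[255,0,0.001,0,0],[255,0,0.001,0,0],[255,0,0.001,0,0],[255,0,0,0,0]]
  ]
}}

```text
clock: 40.07
position: [0.5816, 0.2262, 0.0716]
tcp_rot: [-1.57, -0.0, 1.69]
ft_force: [-0.3, -0.6, -1.0]
grip_width: 0.0093
```

Request:
{"method": "apply_moves", "body": {
  "rows": [
    [[255,0,0.0008,0,0],[255,0,0.0008,0,0],[255,0,0.0008,0,0],[255,0,0.0006,0,0],[255,0,0.0005,0,0],[255,0,0.0005,0,0],[255,0,0,0,0]]
  ]
}}

```text
clock: 40.65
position: [0.5816, 0.2262, 0.0677]
tcp_rot: [-1.571, -0.0, 1.69]
ft_force: [0.1, -0.2, -0.7]
grip_width: 0.0088
```

Request:
{"method": "apply_moves", "body": {
  "rows": [
    [[255,0,0.0004,0,0],[255,0,0.0004,0,0],[255,0,0.0002,0,0],[255,0,0,0,0]]
  ]
}}

```text
clock: 40.98
position: [0.5817, 0.2262, 0.067]
tcp_rot: [-1.571, -0.0, 1.69]
ft_force: [0.2, -0.5, 2.2]
grip_width: 0.0091
```

Request:
{"method": "apply_moves", "body": {
  "rows": [
    [[255,0,0.0003,0,0],[255,0,0,0,0],[255,0,0,0,0]]
  ]
}}

```text
clock: 41.23
position: [0.5818, 0.2263, 0.067]
tcp_rot: [-1.571, -0.0, 1.69]
ft_force: [-1.4, -1.4, 5.3]
grip_width: 0.0089
```

Seated at z = 0.067 with 5 N, the same as at the start. Releasing and retreating.

Request:
{"method": "apply_moves", "body": {
  "rows": [
    [[200,0,0,0,0],[120,0,0,0,0],[40,0,0,0,0],[0,0,0,0,0],[0,0,0,0,0],[0,0,0,0,0],[0,0,0,0,0],[0,0,0,0,0],[0,0,0,0,0],[0,0,-0.005,0,0],[0,0,-0.01,0,0],[0,0,-0.02,0,0]]
  ]
}}

```text
clock: 42.23
position: [0.5808, 0.226, 0.1008]
tcp_rot: [-1.568, 0.0, 1.69]
ft_force: [0.5, 0.4, -0.7]
grip_width: 0.0852
```

Request:
{"method": "apply_moves", "body": {
  "rows": [
    [[0,0,-0.03,0,0],[0,0,-0.035,0,0],[0,0,-0.035,0,0],[0,0,-0.02,0,0],[0,0,0,0.03,0],[0,0,0,0.035,0],[0,0,0,0.035,0],[0,0,0,0.035,0],[0,0,0,0.035,0],[0,0,0,0.02,0],[0,0,0,0,0],[0,0,0,0,0]]
  ]
}}

```text
clock: 43.23
position: [0.3927, 0.2037, 0.2231]
tcp_rot: [-1.573, -0.001, 1.691]
ft_force: [-0.1, -0.3, 0.5]
grip_width: 0.0855
```

```bash
python3 - <<'E'
from fit import *
plan(.4,.2,.2,1.69)
a=snapshot("top");b=snapshot("scene")
A=np.hstack([crop(a,350,132,80,60,5),crop(a,222,150,80,60,5)])
B=np.hstack([crop(b,180,175,80,60,5),crop(b,312,220,80,60,5)])
cv2.imwrite("pics/end.png",cv2.convertScaleAbs(np.vstack([A,B]),alpha=1.3))
E
```

```text
clk 43.23 pos [0.3927 0.2037 0.2231] rot [-1.5734e+00 -5.0000e-04  1.6906e+00] F [-0.1 -0.3  0.5] T [ 0.067 -0.067  0.027] w 0.0855
  tool shift [-0.0046  0.0231 -0.0068] spin 0.0006
```

View pics/end.png

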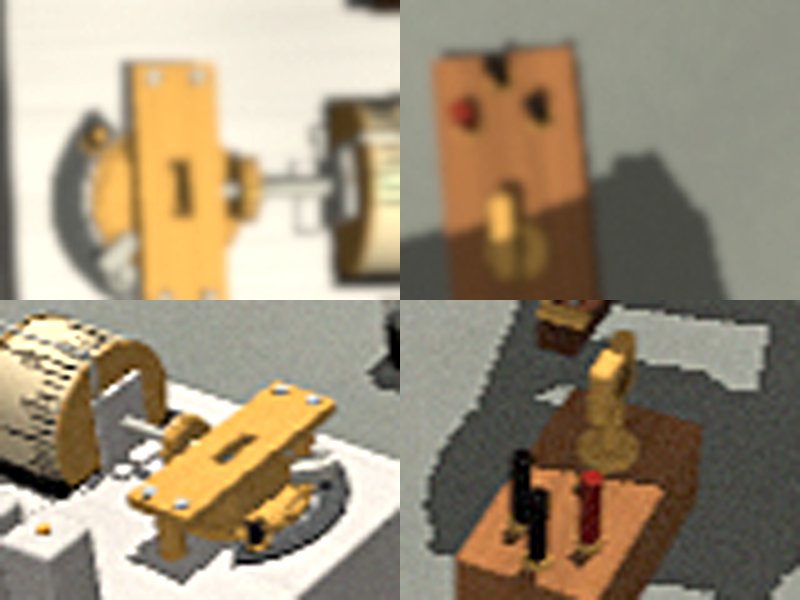

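The final picture matches the first one. The dog is home at (118,260), the drum is as it was, the keyhole is empty and the stop post is at (95,137). The key is standing in its slot at (505,240), with its collar on the block. I'm handing in.

```bash
python3 -c "
from workcell import ticket
print(ticket.job_done())"
```

```text
the job is handed in; nothing more can be done
None
```

The job is done and handed in at about 43 s of the 66 s allowed. No verdict was reported.

- **Inserting the key:** The collar came to rest on the strap at the expected height, with about 5 N of downward force.
- **Far stop:** I turned the key clockwise about 1.43 rad. Torque then rose from 0.07 to 0.13 to 0.20 N m, which was the rubber buffer. I let it rest there for about 1.3 s at roughly 0.19 N m, well under the 0.5 N m limit.
- **Home:** I wound it back until the torque reached -0.22 N m at the home post. I then centred the key in its play and drew it out with almost no force on the wrist.
- **Returning the key:** It went back into its slot with the collar on the block, at the same height as at the start (about 5 N). I let go and moved the gripper clear.

**Last checks:** The last close-up shows the chassis, dog, drum dial and stop post looking the same as in the first, with the keyhole empty and the key standing in its slot. I did not re-check the valve, tuning knob, pointer carrier and spring clamp one by one, but no unexpected force showed at any point.

**Disagreements:**
- Single torque readings were noisy, by about 0.03 N m, so I averaged five near the stops.
- The key axis sat about 2 mm off the tool centre. I allowed for that while turning, and side forces stayed within about 4 N.

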